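Hang the utensil holder on its screw by the keyhole

TASK

Pick up the metal utensil holder by its wooden grip and hang it on the upright board: put its keyhole over the screw head until the back plate lies flat on the board, then slide it straight down until the screw is fully home at the top of the slot and the holder hangs level, and let go. Feel your way gently, never pressing hard on the board or screw, and do not disturb the salt shaker or the little glass flask.

Things in the scene. Friction and masses are not known exactly. Their poses are not given: they have to be found in the camera images.
- holder_grip (a point): Centre of the wooden grip (45 mm deep in x, 22 wide in y: grasp across this, 32 high) at the top front of the loose utensil holder, 0.28 kg. Holder axes: x from front to back, y sideways, z up. It stands upright on the worktop on an underside 138 mm below this point. Its aluminium back plate is 80 wide, 154 high, 5 thick; the plate's back face is 27.5 mm behind (+x) this point.
- holder_hole (a point): Middle of the keyhole's entry hole, on the back face of the holder's plate, 64 mm below and 27.5 mm behind the grip's centre; holder axes. Hole 15 mm wide; the 11 mm screw head still goes in 4 mm above or below this point. Upwards 45-degree shoulders narrow it to a slot 8 mm wide. Below it, in front, is an open pocket 80 wide, 45 high, reaching 50 mm forward of the back face.
- holder_home (a point): Where the screw's axis stands when fully home at the top of the slot: on the back face, 29.5 mm above the middle of the entry hole, 34.5 mm below the grip's centre; holder axes. In front, lips beside the slot rise as a ramp, starting 10 mm above the middle of the entry hole and 4.5 mm thick from 22 mm above it.
- board: Upright wooden board, fixed, 180 mm wide (y), 185 high, 18 thick, on a foot 14 mm high that reaches 15 mm in front of the face. Origin: worktop level, middle of the front face. Its x axis points into the board (the screw stands out to -x), y sideways, z up.
- board_mark (a point): Point on the board's face, on its middle line, 138.5 mm above the worktop; board axes. The screw stands out squarely at this height but was driven by eye: its axis is 4 to 28 mm to the +y side (left seen from in front); see or feel where. Shank 5 mm thick; head 11 across, its back 7 and front 11 mm off the face. The head is sprung and clamps the lips: sliding down takes 5 to 15 N, then stops hard.
- salt_mid (a point): Centre of the steel and glass salt shaker, 44 mm across, 89 mm high, loose, a bystander.
- vase_mid (a point): Centre of the small conical glass flask, 69 mm across, 105 mm high, loose, a bystander.
There are look-alikes about, which are no part of the job. What is shaped like the part that bears holder_grip but red is not meant.

How it is judged:
By the outcome, as a careful person would: the job done as asked, in the order asked, and still so for the second after the job is handed in, with the robot touching nothing.
It also fails if it takes over 64 s, if anything falls off the work surface, if the arm or the gripper's body presses on something with over 40 N, if the wrist force passes 120 N, or if a joint passes its speed limit or range.

ROBOT

A 6-joint arm with a two-finger parallel gripper is mounted at the origin on a cart in front of the work surface, level with it; the furniture and walls round the work are solid. World frame = base frame: x ahead of the robot, y to its left, z up, the work surface at z = 0. Lengths are in m, angles in rad, forces in N, time in s.
With the tool pointing down it reaches from about 0.35 to 0.775 m from the base axis. Payload 7.3 kg.
Tool frame: the origin (TCP) lies on the centre line of the jaws, within the pads' length; the fingertips stand 17 mm ahead of it and the grasp point (between the pads) lies 2 mm behind it (robot.tcp_to_tips is the distance from the TCP to the fingertips, in m); z points along the fingers, y is the line along which they close (so a half turn about z gives the same grasp; the last joint's range is limited). The gripper opens to 92 mm and grips with 3 to 60 N. Pads are 19 mm wide; open, the fingers measure 130 mm over their backs; the gripper's body (75 mm by 190 mm) begins 47 mm behind the grasp point.
Start: joints at [-1.443, 0.342, 1.524, -0, 1.275, -0.146], TCP at [0.142, -0.505, 0.244] pointing down, gripper open.
Joint ranges: [-2.53, 2.53], [-0.77, 2.02], [0.04, 2.7], [-1, 4.14], [0.28, 2.66], [-3.11, 3.11]. Speed limits (rad/s): [2.57, 2.57, 3.14, 3.14, 3.14, 3.14].

INTERFACE

Orientations are given as [roll, pitch, yaw] about the fixed x, y, z axes, in that order (R = Rz(yaw) Ry(pitch) Rx(roll)).
In Python, from cell import robot gives the robot as it stands. The module is installed in compiled form; this text tells all that it offers.
- The arm moves only by the tool carry_out, never from a script. Its argument "commands" is a list of rows, each a list of 3 entries, a list of its own where there are three numbers: the shift along the tool's x, y, z in m, then the turn about the tool's z in rad, then the opening, from 0 (shut) to 1 (fully open). In form: [[[dx, dy, dz], yaw, claw], ...]. A call has 1 to 20 rows; each row shifts and turns the commanded pose from where the row before left it, along the tool's axes as they then stand; what a row does not reach is not made up. A row lasts 1/8 s, in which the tool goes at most 62.5 mm and 10.7 degrees, less where a joint would pass 70% of its speed; a pose out of reach is approached as far as the arm can. A call is refused whole if a number of a shift passes 0.0625 or a number of a turn 0.188, either way. A call with a gripper value outside its range is refused whole. The fingers move at their own pace and stop on an object; "newtons" is the grip in N (left out, the last holds). Time passes only in rows, so rows that do not move let the fingers close. It gives the time, the measured TCP pose, the force, the opening and the grip force at its end, in the units of the state.
- robot.observe(): the state, without advancing time (a new reading comes with each control period).
- robot.read_camera(name): name is "scene" or "side" or "wrist"; returns a dict with "pixels" (400x640x3 uint8, red, green, blue), "fx", "fy", "cx", "cy" (pixels), "view" (4x4, takes a point from world to camera coordinates); the wrist camera has in their place "T_tool_cam" (4x4, takes a point from camera to tool coordinates, whose origin is the TCP and whose axes are the flange's). Camera axes: x right, y up, looking along -z (the intrinsics and any distortion apply to the point x, -y, -z); pixel columns grow to the right and rows downward; lengths in m; the calibration is good to about 2 mm. A picture is of the moment at which its call begins: read the wrist's pose just before it. There is no depth.
- robot.hand_in(): hands the job in; it is judged then, once.
Trained networks look in a picture, given as the dict that the camera call returned (one of the last four; its "shot" number tells which), for a name from the list of things; names that differ only in an ending like _2 or _b are one class to them, and where a whole thing is asked for, a point or a joint stands for the part that bears it (a point fixed in the world has none). Each returns a list of dicts, best first, with "p" (0 to 1); they miss things now and then, are a little off and sometimes report something else, mostly with a low value. They report only what shows in the picture. A call takes as long as a camera call. They do not tell look-alikes from the thing itself.
- robot.find_in(picture, name): "at" ([column, row] in pixels, amid what is visible of it).
- robot.tip_of(picture, name): "at" ([column, row] in pixels: a listed point, or the origin of a listed thing).
The state is a dict: "time": time; "qpos": joint angles; "qvel": joint speeds; "joint_efforts": joint torques, N m; "tool_pos": TCP position; "tool_rot": TCP orientation; "contact_force": force on the tool from outside, world axes, zero at the start; "torque": the same for the moment, N m; "opening": finger opening in m; "grip_force": force on a finger pad.
Only numpy, scipy, OpenCV 4.12 (cv2) and the standard library are available. Lean on these libraries where they do the work, as an engineer would, in place of code of your own. Each camera call takes 0.05 s, during which the arm holds its last target. There are 200 camera calls.

## Working session

There is one attempt and no reset: what is moved stays moved. The work goes in short steps, Python scripts to look and compute and a tool call to move; the robot and the scene stay as the last step left them, time stands still between calls to the robot, and variables do not carry over. Pictures are saved under pics/ and viewed, at most 13 in all, crops included, and the job is handed in when it is done.

Besides the shell and the picture viewer there is one more tool, called after "Emit:" as name([rows], argument=value, ...), one row to a line, values as JSON. carry_out: Moves the arm, as the interface text tells. Its arguments: {"type":"object","properties":{"commands":{"type":"array"},"newtons":{"type":"number"}},"required":["commands"]}

```bash
mkdir -p pics; cat > h.py <<'E'
from cell import robot
import numpy as np, cv2
def save(p,n): cv2.imwrite('pics/'+n,np.ascontiguousarray(p['pixels'][:,:,::-1]))
def ray(p,uv):
    V=np.array(p['view']); x=np.array([(uv[0]-p['cx'])/p['fx'],-(uv[1]-p['cy'])/p['fy'],-1.])
    R=V[:3,:3]; return -R.T@V[:3,3], R.T@x/np.linalg.norm(x)
def tri(rs):
    A=np.zeros((3,3));b=np.zeros(3);
    for o,d in rs:
        M=np.eye(3)-np.outer(d,d);A+=M;b+=M@o
    X=np.linalg.solve(A,b); return X,[float(np.linalg.norm((np.eye(3)-np.outer(d,d))@(X-o))) for o,d in rs]
def proj(p,X):
    V=np.array(p['view']); c=V[:3,:3]@np.array(X)+V[:3,3]
    return p['cx']+p['fx']*c[0]/-c[2], p['cy']-p['fy']*c[1]/-c[2]
E
python3 - <<'E'
from h import *
s=robot.observe(); print(s)
S=robot.read_camera('scene');D=robot.read_camera('side');W=robot.read_camera('wrist')
print([k for k in S if k!='pixels'],[k for k in W if k!='pixels'])
for p,n in((S,'s'),(D,'d')):
    print(n,p['fx'],p['cx'],p['cy'],np.round(p['view'],3).tolist())
    for t in['holder_grip','holder_hole','holder_home','board','board_mark','salt_mid','vase_mid']:
        print(t,[(np.round(q['at'],1).tolist(),round(q['p'],2)) for q in robot.tip_of(p,t)][:4],'F',[(np.round(q['at']).tolist(),round(q['p'],2)) for q in robot.find_in(p,t)][:4])
save(S,'s1.png');save(D,'d1.png');print(robot.tcp_to_tips,np.round(W['T_tool_cam'],3).tolist())
E
```

```text
{'time': 0.0, 'qpos': array([-1.44296484e+00,  3.42713283e-01,  1.52504057e+00,  7.54158732e-06,
        1.27541240e+00, -1.45963494e-01]), 'qvel': array([ 2.28829214e-04,  3.19101160e-04, -7.58849482e-04,  9.55467570e-05,
        1.33049780e-03, -8.07080008e-04]), 'joint_efforts': array([ 1.17280113e-03, -4.31239522e+01, -2.44218636e+01,  7.18871481e-02,
        5.60763048e-02, -1.26902819e-04]), 'tool_pos': array([ 0.14194412, -0.50503569,  0.24304163]), 'tool_rot': array([-3.14003684e+00, -2.36008103e-04,  2.73792599e-01]), 'contact_force': array([-0.14665931, -0.65809036,  0.07066121]), 'torque': array([-0.0440932 ,  0.02046576,  0.0101269 ]), 'grip_force': 0.0, 'opening': 0.09205654554746388}
['fx', 'fy', 'cx', 'cy', 'view', 'shot'] ['fx', 'fy', 'cx', 'cy', 'T_tool_cam', 'shot']
s 389.00079399794015 321.60570910750835 198.80022035900484 [[-0.907, -0.421, -0.002, 0.494], [0.177, -0.386, 0.906, -0.208], [-0.382, 0.821, 0.424, -0.769], [0.0, 0.0, 0.0, 1.0]]
holder_grip [([291.6, 252.4], 0.77), ([366.0, 245.9], 0.68)] F [([357.0, 280.0], 0.74), ([288.0, 284.0], 0.55)]
holder_hole [(
[... 663 characters left out ...]
.0, 1.0]]
holder_grip [([262.9, 146.9], 0.73), ([306.5, 128.0], 0.59)] F [([312.0, 156.0], 0.9), ([265.0, 170.0], 0.85)]
holder_hole [([320.4, 153.1], 0.94), ([273.8, 164.0], 0.59)] F [([313.0, 158.0], 0.91), ([266.0, 168.0], 0.89)]
holder_home [([272.3, 154.7], 0.92), ([317.5, 140.5], 0.69)] F [([267.0, 171.0], 0.78), ([310.0, 154.0], 0.57)]
board [([349.5, 263.8], 0.61)] F [([362.0, 253.0], 0.86)]
board_mark [([349.0, 216.8], 0.97)] F [([358.0, 256.0], 0.66)]
salt_mid [([380.6, 168.7], 0.66)] F [([376.0, 165.0], 0.79)]
vase_mid [([334.3, 305.9], 0.89)] F [([336.0, 312.0], 0.84)]
0.017 [[-0.001, 0.965, 0.264, 0.071], [1.0, 0.001, 0.0, 0.0], [0.0, 0.264, -0.965, -0.14], [0.0, 0.0, 0.0, 1.0]]
```

View pics/s1.png

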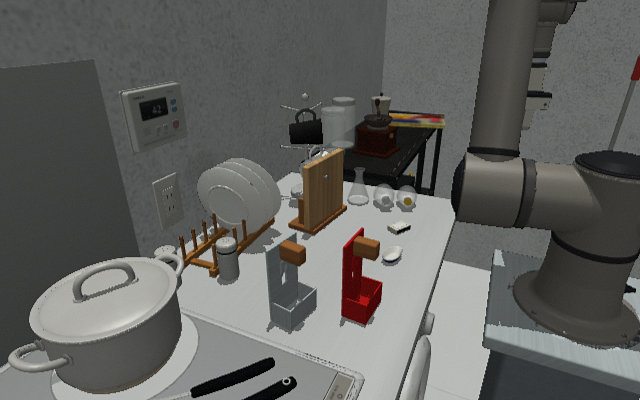

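View pics/d1.png

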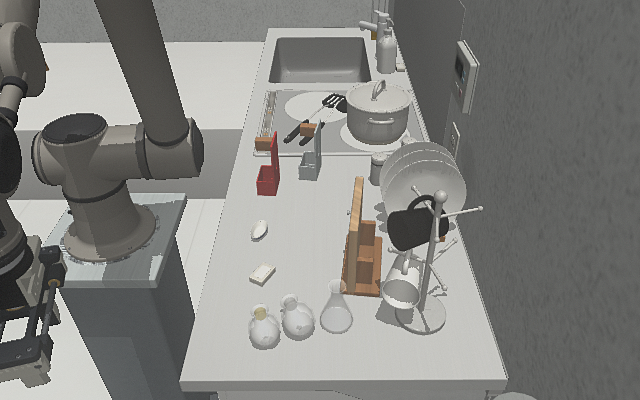

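```bash
python3 - <<'E'
from h import *
S=robot.read_camera('scene');D=robot.read_camera('side')
for n,a,b in(('gripA',[291.6,252.4],[262.9,146.9]),('gripB',[366,245.9],[306.5,128]),('gripAB',[291.6,252.4],[306.5,128]),('gripBA',[366,245.9],[262.9,146.9]),('holeA',[278.6,277.8],[273.8,164]),('holeB',[352.1,273.8],[320.4,153.1]),('homeA',[282.5,262.9],[272.3,154.7]),('homeB',[352.4,260.4],[317.5,140.5]),('board',[328,220.8],[349.5,263.8]),('mark',[323.4,175],[349,216.8]),('salt',[228.6,257.6],[380.6,168.7]),('vase',[358.9,182.9],[334.3,305.9])):
    X,e=tri([ray(S,a),ray(D,b)]);print(n,X.round(4),np.round(e,4))
for nm,p in(('s',S),('d',D)): pass
cv2.imwrite('pics/s_crop.png',cv2.resize(np.ascontiguousarray(S['pixels'][150:340,210:410,::-1]),None,fx=3,fy=3,interpolation=cv2.INTER_CUBIC))
cv2.imwrite('pics/d_crop.png',cv2.resize(np.ascontiguousarray(D['pixels'][100:300,230:430,::-1]),None,fx=3,fy=3,interpolation=cv2.INTER_CUBIC))
E
```

```text
gripA [0.4223 0.2389 0.1239] [0.0658 0.0658]
gripB [0.4259 0.1965 0.1569] [0.0579 0.0579]
gripAB [0.4813 0.2572 0.141 ] [0.0018 0.0018]
gripBA [0.3721 0.1719 0.1345] [0.0027 0.0027]
holeA [0.4475 0.2456 0.0655] [0.0665 0.0665]
holeB [0.4575 0.1871 0.0835] [0.0621 0.0621]
homeA [0.4431 0.2418 0.0974] [0.0637 0.0637]
homeB [0.4529 0.1934 0.1187] [0.0595 0.0595]
board [ 5.817e-01 -1.170e-01 -5.000e-04] [0.0022 0.0022]
mark [ 0.5841 -0.1087  0.1364] [0.0055 0.0055]
salt [0.6783 0.1995 0.0432] [0.0033 0.0033]
vase [ 0.548  -0.2835  0.0551] [0.0026 0.0026]
```

The scene view shows the metal holder with its grip at (291,252) and the red look-alike with its grip at (366,246). In the side view the metal grip is at (307,128) and the red one at (263,147). The networks swap the two between views, so I pair them by colour and choose the grey one. The board is at scene (324,193), with the flask and shaker clear of the path.

View pics/s_crop.png

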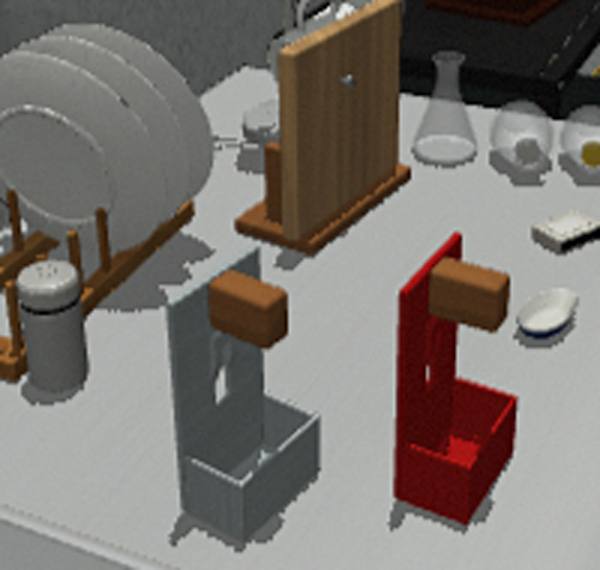

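View pics/d_crop.png

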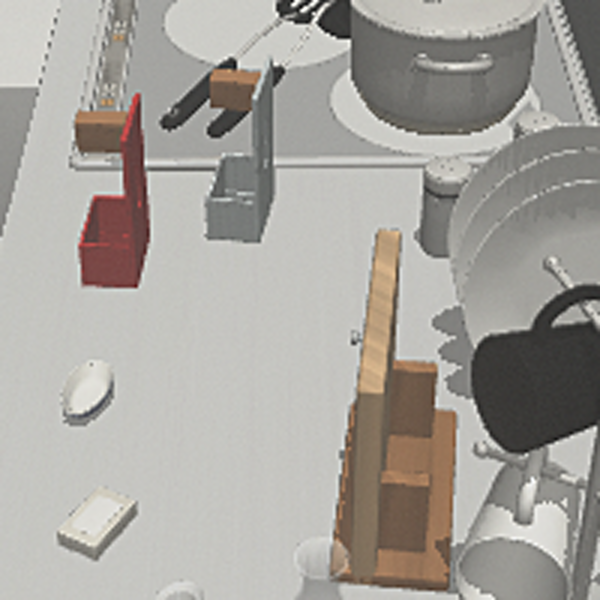

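```bash
python3 - <<'E'
from h import *
S=robot.read_camera('scene');D=robot.read_camera('side')
P={n:tri([ray(S,a),ray(D,b)]) for n,a,b in(('grip',[291.6,252.4],[306.5,128]),('hole',[278.6,277.8],[320.4,153.1]),('home',[282.5,262.9],[317.5,140.5]))}
for n in P: print(n,P[n][0].round(4),np.round(P[n][1],4))
E
```

```text
grip [0.4813 0.2572 0.141 ] [0.0018 0.0018]
hole [0.5183 0.2461 0.0677] [0.0018 0.0018]
home [0.5089 0.2479 0.1062] [0.0002 0.0002]
```

The crops confirm the choice: the grey metal holder with the wooden grip (s_crop (248,308), d_crop (235,90)); the red one is left alone. The screw head is at s_crop (348,80) and d_crop (352,338). Next I triangulate the board's corners and the screw.

```bash
python3 - <<'E'
from h import *
S=robot.read_camera('scene');D=robot.read_camera('side')
f=lambda u:(210+u[0]/3,150+u[1]/3); g=lambda u:(230+u[0]/3,100+u[1]/3)
for n,a,b in(('topL',(300,60),(378,230)),('topR',(397,2),(360,388)),('screw',(347,80),(354,338)),('hTopR',(257,250),(268,60)),('hTopfrontgrip',(210,275),(212,72))):
    X,e=tri([ray(S,f(a)),ray(D,g(b))]);print(n,X.round(4),np.round(e,4))
# refine board pose: project model for candidate yaw and compare edges
o=np.array([.5817,-.117,0])
for y in(-.15,0,.1,.2,.3):
    R=np.array([[np.cos(y),-np.sin(y),0],[np.sin(y),np.cos(y),0],[0,0,1]])
    out=[]
    for c in((0,.09,.185),(0,-.09,.185),(0,.09,.014),(0,-.09,.014),(.018,.09,.185)):
        X=o+R@np.array(c); s=proj(S,X);d=proj(D,X); out.append([round((s[0]-210)*3),round((s[1]-150)*3),round((d[0]-230)*3),round((d[1]-100)*3)])
    print(y,out)
E
```

```text
topL [ 0.5934 -0.0308  0.1801] [0.0037 0.0037]
topR [ 0.5754 -0.2017  0.1793] [0.0007 0.0007]
screw [ 0.5782 -0.0998  0.1378] [0.0009 0.0009]
hTopR [0.5019 0.2332 0.1698] [0.0145 0.0145]
hTopfrontgrip [0.4811 0.2645 0.1588] [0.0192 0.0192]
-0.15 [[292, 53, 376, 225], [405, -4, 348, 386], [296, 238, 368, 400], [401, 162, 343, 569], [274, 49, 401, 227]]
0 [[307, 56, 358, 224], [392, -7, 370, 387], [309, 242, 352, 399], [389, 159, 362, 570], [287, 53, 382, 224]]
0.1 [[317, 57, 345, 225], [383, -8, 384, 387], [319, 244, 340, 399], [381, 158, 374, 569], [296, 55, 370, 223]]
0.2 [[328, 58, 333, 226], [374, -9, 398, 385], [329, 245, 329, 401], [372, 157, 387, 568], [306, 57, 357, 223]]
0.3 [[339, 59, 321, 228], [364, -9, 411, 383], [339, 246, 319, 403], [363, 156, 399, 565], [317, 58, 345, 223]]
```

Emit:
carry_out([
  [[0,0,0],0.14,1],
  [[0,0,0],0.14,1],
  [[0,0,0],0.15,1],
  [[0,0,0],0.144,1],
  [[0.0278,-0.0444,0],0,1],
  [[0.0278,-0.0444,0],0,1],
  [[0.0278,-0.0444,0],0,1],
  [[0.0278,-0.0444,0],0,1],
  [[0.0278,-0.0444,0],0,1],
  [[0.0278,-0.0444,0],0,1],
  [[-0.0101,-0.0597,0],0,1],
  [[-0.0101,-0.0597,0],0,1],
  [[-0.0101,-0.0597,0],0,1],
  [[-0.0101,-0.0597,0],0,1],
  [[-0.0101,-0.0597,0],0,1],
  [[-0.0087,-0.0517,0],0,1],
  [[-0.0087,-0.0517,0],0,1],
  [[-0.0087,-0.0517,0],0,1],
  [[-0.0087,-0.0517,0],0,1],
  [[-0.0087,-0.0517,0],0,1],
])

```text
time: 4.35
tool_pos: [0.4551, 0.2614, 0.2438]
tool_rot: [-3.142, -0.001, -0.3]
contact_force: [0.5, 0.3, 0.0]
opening: 0.0917
grip_force: 0.0
```

```bash
cat >> h.py <<'E'
from scipy.spatial.transform import Rotation as Ro
def wrist():
    s=robot.observe(); W=robot.read_camera('wrist')
    T=np.eye(4);T[:3,:3]=Ro.from_euler('xyz',s['tool_rot']).as_matrix();T[:3,3]=s['tool_pos']
    W['view']=np.linalg.inv(T@np.array(W['T_tool_cam'])); return s,W
def atz(p,uv,z):
    o,d=ray(p,uv); return (o+d*(z-o[2])/d[2]).round(4)
E
python3 - <<'E'
from h import *
s,W=wrist(); print(s['tool_pos'],s['tool_rot'],s['contact_force'])
for t in['holder_grip','holder_hole','holder_home']:
    print(t,[(np.round(q['at'],1).tolist(),round(q['p'],2)) for q in robot.tip_of(W,t)])
save(W,'w1.png')
E
```

```text
[0.45505022 0.26141513 0.24381183] [-3.14151536e+00 -5.11030654e-04 -3.00029626e-01] [0.50978027 0.30838778 0.02083137]
holder_grip [([317.8, 161.9], 0.66)]
holder_hole [([409.1, 211.2], 0.66)]
holder_home [([412.4, 221.6], 0.93), ([317.2, 129.8], 0.56)]
```

View pics/w1.png

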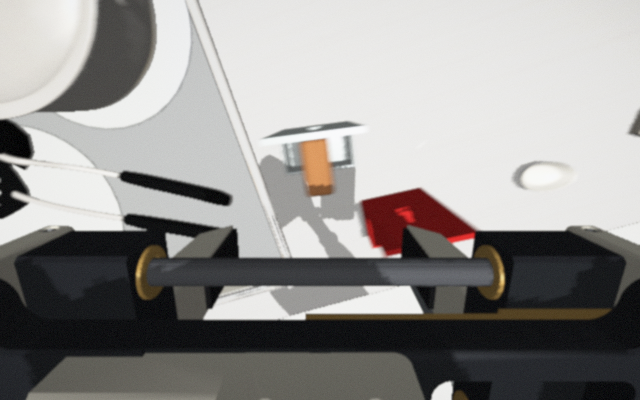

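The wrist view shows the grey holder's grip top at (316,163) and its plate edge from (262,137) to (367,125). The red look-alike is at (415,218), to the right-rear.

```bash
python3 - <<'E'
from h import *
s,W=wrist()
im=np.ascontiguousarray(W['pixels'][:,:,::-1]); hsv=cv2.cvtColor(im,cv2.COLOR_BGR2HSV)
m=cv2.inRange(hsv,(8,110,120),(20,255,255)); m[:100]=0;m[215:]=0;m[:,:270]=0;m[:,360:]=0
c=max(cv2.findContours(m,0,2)[0],key=cv2.contourArea); r=cv2.minAreaRect(c); b=cv2.boxPoints(r); print(r,b.round(1).tolist())
for q in b: print(atz(W,q,.154))
for q in((262,137),(365,132),(285,126),(367,124)): print('pl',q,atz(W,q,.154))
print('grip tip',atz(W,(317.8,161.9),.138))
cv2.imwrite('pics/w1c.png',cv2.resize(im[100:210,240:390],None,fx=5,fy=5,interpolation=cv2.INTER_CUBIC))
E
```

```text
((318.48046875, 166.35037231445312), (54.193115234375, 27.419906616210938), 82.56858825683594) [[301.3999938964844, 141.3000030517578], [328.6000061035156, 137.6999969482422], [335.6000061035156, 191.39999389648438], [308.3999938964844, 195.0]]
[0.5064 0.2583 0.154 ]
[0.503  0.2383 0.154 ]
[0.4619 0.2449 0.154 ]
[0.4654 0.2659 0.154 ]
pl (262, 137) [0.518  0.2853 0.154 ]
pl (365, 132) [0.499  0.2114 0.154 ]
pl (285, 126) [0.5205 0.2664 0.154 ]
pl (367, 124) [0.5042 0.2085 0.154 ]
grip tip [0.4857 0.2521 0.138 ]
```

View pics/w1c.png

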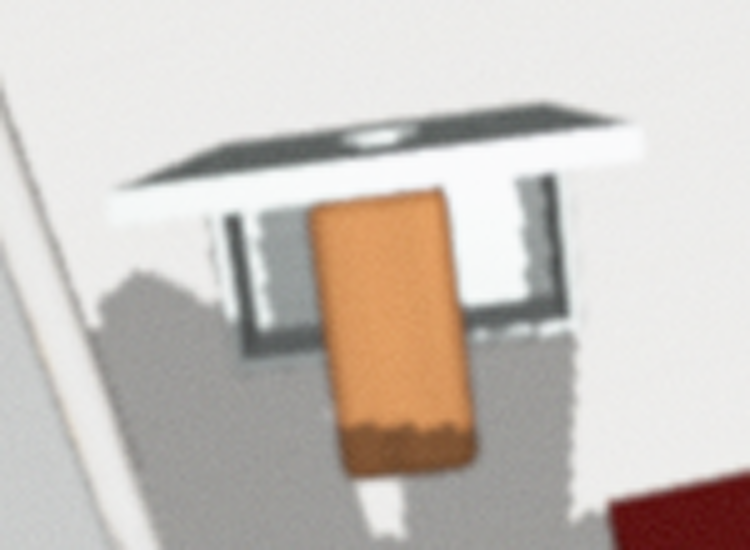

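```bash
python3 - <<'E'
from h import *
s,W=wrist()
for n,q in(('frontL',(108,222)),('frontR',(640,160)),('backL',(115,188)),('backR',(640,122)),('gBL',(310,207)),('gBR',(440,190)),('gFR',(474,432)),('gFL',(342,440))): print(n,atz(W,(240+q[0]/5,100+q[1]/5),.154))
E
```

```text
frontL [0.5131 0.2865 0.154 ]
frontR [0.4984 0.2083 0.154 ]
backL [0.5175 0.2838 0.154 ]
backR [0.5037 0.2069 0.154 ]
gBL [0.5063 0.257  0.154 ]
gBR [0.5029 0.2378 0.154 ]
gFR [0.466  0.2435 0.154 ]
gFL [0.4709 0.2634 0.154 ]
```

Emit:
carry_out([
  [[0,0,0],-0.12,0.6],
  [[0.0305,0.0058,0],0,0.6],
  [[0,0,0.04],0,0.6],
  [[0,0,0.04],0,0.6],
  [[0,0,0.028],0,0.6],
  [[0,0,0],0,0.6],
], newtons=30)

```text
time: 5.4
tool_pos: [0.4829, 0.2467, 0.1341]
tool_rot: [3.139, 0.004, -0.182]
contact_force: [0.1, 0.2, 0.2]
opening: 0.055
grip_force: 0.0
```

Emit:
carry_out([
  [[0,0,0],0,0.2],
  [[0,0,0],0,0],
  [[0,0,0],0,0],
  [[0,0,0],0,0],
  [[0,0,0],0,0],
], newtons=30)

```text
time: 6.02
tool_pos: [0.484, 0.2485, 0.1358]
tool_rot: [-3.142, -0.0, -0.18]
contact_force: [0.7, 0.1, 1.3]
opening: 0.0217
grip_force: 30.0
```

```bash
python3 - <<'E'
from h import *
s,W=wrist(); print(s['tool_pos'],s['tool_rot'],s['contact_force'],s['torque'])
D=robot.read_camera('side')
cv2.imwrite('pics/d2.png',np.vstack([cv2.resize(np.ascontiguousarray(D['pixels'][100:200,240:380,::-1]),(560,300)),cv2.resize(np.ascontiguousarray(W['pixels'][100:250,200:450,::-1]),(560,300))]))
E
```

```text
[0.48397858 0.24850793 0.1358457 ] [-3.14157123e+00 -1.63400406e-04 -1.80010175e-01] [0.72217247 0.05371883 1.26365601] [0.05725766 0.11684165 0.04032463]
```

View pics/d2.png

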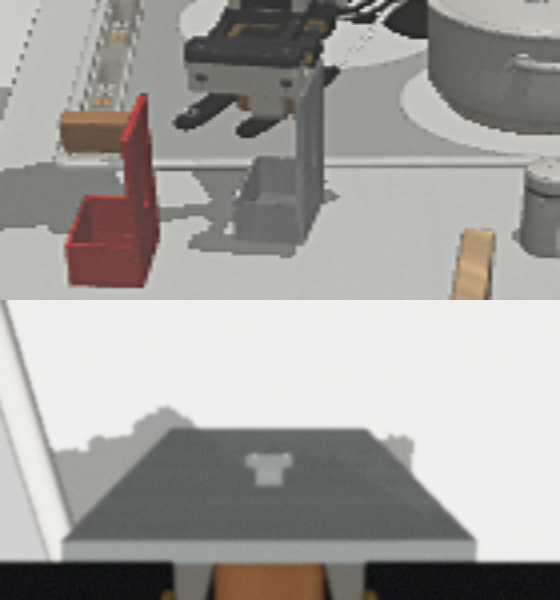

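The grip closed at 21.7 mm. The plate edge sits level and square to the tool, centred between the fingers. Next I lift it and carry it to in front of the board.

Emit:
carry_out([
  [[0,0,-0.01],0,0],
  [[0,0,-0.03],0,0],
  [[0,0,-0.04],0,0],
  [[0,0,-0.034],-0.075,0],
  [[0.0029,0.02,0],0,0],
  [[0.0049,0.0337,0],0,0],
  [[0.0049,0.0337,0],0,0],
  [[0.0049,0.0337,0],0,0],
  [[0.0049,0.0337,0],0,0],
  [[0.0049,0.0337,0],0,0],
  [[0.0049,0.0337,0],0,0],
  [[0.0049,0.0337,0],0,0],
  [[0.0049,0.0337,0],0,0],
  [[0.0049,0.0337,0],0,0],
  [[0.002,0.0137,0],0,0],
  [[0,0,0],0,0],
  [[0,0,0],0,0],
])

```text
time: 8.25
tool_pos: [0.497, -0.091, 0.2494]
tool_rot: [-3.141, 0.001, -0.105]
contact_force: [-0.3, -0.0, -3.0]
opening: 0.0217
grip_force: 30.0
```

```bash
python3 - <<'E'
from h import *
s,W=wrist(); print(s['tool_pos'],s['tool_rot'],s['contact_force'],s['torque'],s['opening'],W['fx'])
for t in['board_mark','board']: print(t,[(np.round(q['at'],1).tolist(),round(q['p'],2)) for q in robot.tip_of(W,t)])
cv2.imwrite('pics/w3.png',cv2.resize(np.ascontiguousarray(W['pixels'][20:240,160:480,::-1]),(800,550),interpolation=cv2.INTER_CUBIC))
E
```

```text
[ 0.49695046 -0.09103082  0.24935105] [-3.14103972e+00  9.11793777e-04 -1.04917811e-01] [-0.31055417 -0.03084009 -2.95657319] [ 0.02504352  0.05654919 -0.02772587] 0.021728954021136313 304.2160879579925
board_mark [([345.5, 86.7], 0.56)]
board [([338.8, 97.2], 0.79)]
```

View pics/w3.png

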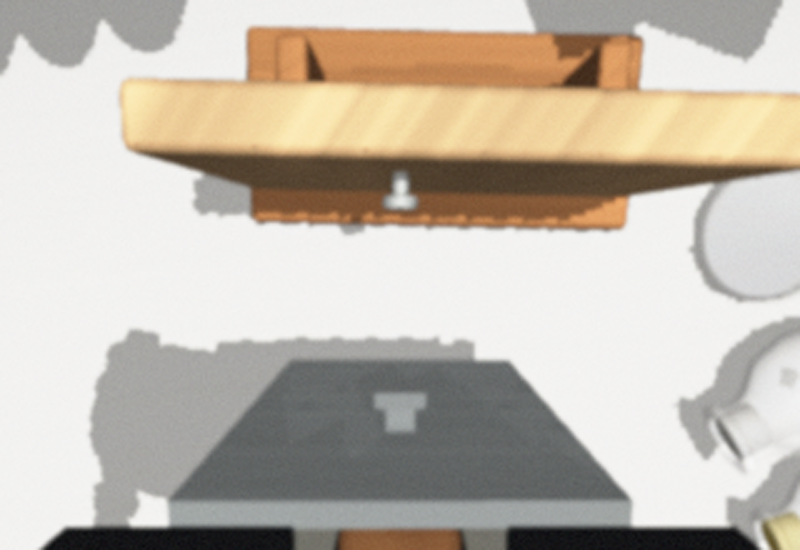

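The wrist view shows the screw head at w3 (400,203), with its shank behind it. The plate's keyhole is at (400,410) and the plate edges are at 169 and 631, so the two are laterally aligned. The board's top front edge runs from (133,152) to (800,170), which means a small yaw error.

```bash
python3 - <<'E'
from h import *
s,W=wrist(); f=lambda u:(160+u[0]/2.5,20+u[1]/2.5)
T=np.linalg.inv(W['view'])@np.linalg.inv(np.array(W['T_tool_cam']))
tl=lambda X:(np.linalg.inv(T)@np.r_[X,1])[:3].round(4)
print('cx',W['cx'])
P={}
for n,q,z in(('edgeL',(133,152),.185),('edgeR',(798,170),.185),('headF',(400,210),.1385),('headB',(400,196),.1385),('headL',(384,203),.1385),('headR',(417,203),.1385),('shankface',(400,172),.1385),('plL',(169,499),.2654),('plR',(631,499),.2654),('holeBtmL',(385,432),.17),('holeBtmR',(414,432),.17)):
    X=atz(W,f(q),z);P[n]=X;print(n,X,'tool',tl(X))
e=P['edgeL']-P['edgeR'];print('board yaw',np.arctan2(-e[0],e[1]))
E
```

```text
cx 319.7005905261028
edgeL [ 0.5938 -0.0335  0.185 ] tool [ 0.0901 -0.0671  0.0647]
edgeR [ 0.5719 -0.2006  0.185 ] tool [0.0856 0.1014 0.0647]
headF [ 0.574  -0.0992  0.1385] tool [0.0772 0.0003 0.1112]
headB [ 0.5782 -0.0997  0.1385] tool [0.0814 0.0004 0.1112]
headL [ 0.5766 -0.0944  0.1385] tool [ 0.0793 -0.0047  0.1112]
headR [ 0.5755 -0.1048  0.1385] tool [0.0793 0.0057 0.1112]
shankface [ 0.5853 -0.1004  0.1385] tool [0.0886 0.0003 0.1112]
plL [ 0.5273 -0.0541  0.2654] tool [ 0.0261 -0.0397 -0.0157]
plR [ 0.519  -0.1335  0.2654] tool [ 0.026   0.0401 -0.0157]
holeBtmL [ 0.5106 -0.0881  0.17  ] tool [ 0.013  -0.0042  0.0797]
holeBtmR [ 0.5096 -0.0967  0.17  ] tool [0.0129 0.0045 0.0797]
board yaw -0.1303165048454582
```

Emit:
carry_out([
  [[0,0,0],0.027,0],
  [[0,-0.0018,0.015],0,0],
  [[0,0,0.02],0,0],
  [[0,0,0.0141],0,0],
  [[0.015,0,0],0,0],
  [[0.015,0,0],0,0],
  [[0,0,0],0,0],
  [[0,0,0],0,0],
])

```text
time: 9.45
tool_pos: [0.5267, -0.0938, 0.2004]
tool_rot: [-3.142, 0.001, -0.132]
contact_force: [-0.2, 0.3, -2.2]
opening: 0.0219
grip_force: 30.0
```

```bash
python3 - <<'E'
from h import *
s,W=wrist(); print(s['tool_pos'],s['tool_rot'],s['contact_force'],s['torque'],s['opening'])
cv2.imwrite('pics/w4.png',cv2.resize(np.ascontiguousarray(W['pixels'][20:240,160:480,::-1]),(800,550),interpolation=cv2.INTER_CUBIC))
E
```

```text
[ 0.52674964 -0.09382407  0.20041382] [-3.14156244e+00  8.15891482e-04 -1.32265372e-01] [-0.19401681  0.27940749 -2.17959701] [ 0.06799496  0.08997001 -0.00722334] 0.02186735070415497
```

View pics/w4.png

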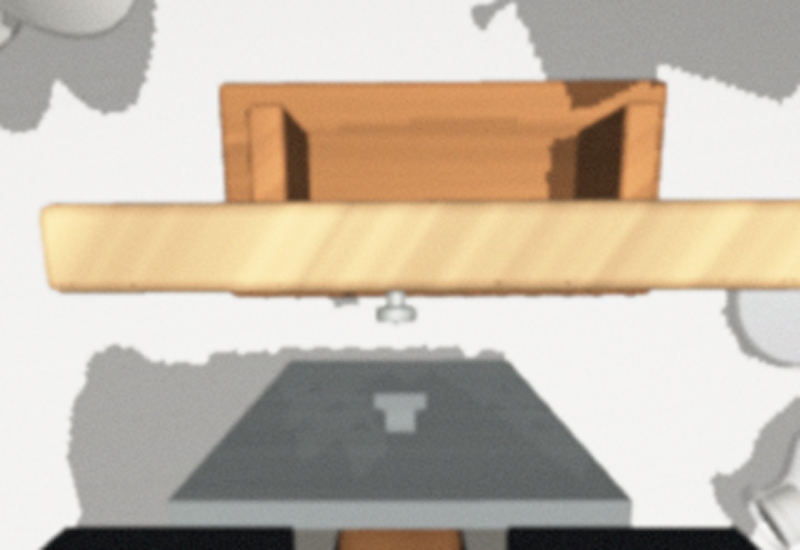

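Now the board edge is level, with its bottom line from (55,291) to (800,288). The screw head at (396.5,313) is slightly left of the keyhole at (400,412).

```bash
python3 - <<'E'
from h import *
s,W=wrist(); f=lambda u:(160+u[0]/2.5,20+u[1]/2.5)
T=np.linalg.inv(W['view'])@np.linalg.inv(np.array(W['T_tool_cam']))
tl=lambda X:(np.linalg.inv(T)@np.r_[X,1])[:3].round(4)
for n,q,z in(('edgeL',(55,291),.185),('edgeR',(798,288),.185),('headF',(396.5,322),.1385),('headL',(376,313),.1385),('headR',(417,313),.1385),('plL',(169,499),.2164),('plR',(631,499),.2164)): print(n,tl(atz(W,f(q),z)))
E
```

```text
edgeL [ 0.0591 -0.069   0.0155]
edgeR [0.0596 0.0801 0.0155]
headF [ 0.0476 -0.0007  0.062 ]
headL [ 0.05  -0.006  0.062]
headR [0.0499 0.0048 0.062 ]
plL [ 0.0261 -0.0396 -0.0159]
plR [ 0.0261  0.04   -0.0159]
```

Emit:
carry_out([
  [[0,-0.0008,0],-0.003,0],
  [[0.009,0,0],0,0],
  [[0.009,0,0],0,0],
  [[0.002,0,0],0,0],
  [[0.002,0,0],0,0],
  [[0.0015,0,0],0,0],
  [[0,0,0],0,0],
])

```text
time: 10.42
tool_pos: [0.5507, -0.0963, 0.2006]
tool_rot: [3.142, 0.0, -0.129]
contact_force: [0.1, 0.3, -2.3]
opening: 0.0219
grip_force: 30.0
```

Emit:
carry_out([
  [[0.0015,0,0],0,0],
  [[0.0015,0,0],0,0],
  [[0,0,0],0,0],
  [[0,0,0],0,0],
])

```text
time: 10.92
tool_pos: [0.5536, -0.0967, 0.2006]
tool_rot: [3.142, 0.0, -0.129]
contact_force: [0.6, 0.1, -3.1]
opening: 0.0217
grip_force: 30.0
```

Emit:
carry_out([
  [[0.0015,0,0],0,0],
  [[0.0015,0,0],0,0],
  [[0,0,0],0,0],
])

```text
time: 11.3
tool_pos: [0.5568, -0.0971, 0.2006]
tool_rot: [3.142, -0.0, -0.129]
contact_force: [0.5, -0.6, -1.6]
opening: 0.0223
grip_force: 30.0
```

Emit:
carry_out([
  [[0.001,0,0],0,0],
  [[0.001,0,0],0,0],
  [[0,0,0],0,0],
])

```text
time: 11.68
tool_pos: [0.5587, -0.0973, 0.2006]
tool_rot: [3.142, -0.0, -0.129]
contact_force: [-0.2, 0.1, -3.9]
opening: 0.0221
grip_force: 30.0
```

Emit:
carry_out([
  [[0.0008,0,0],0,0],
  [[0,0,0],0,0],
])

```text
time: 11.92
tool_pos: [0.5592, -0.0974, 0.2006]
tool_rot: [3.141, 0.001, -0.129]
contact_force: [-0.6, -0.1, -2.1]
opening: 0.0219
grip_force: 30.0
```

Emit:
carry_out([
  [[0.0006,0,0],0,0],
  [[0,0,0],0,0],
])

```text
time: 12.18
tool_pos: [0.5593, -0.0974, 0.2005]
tool_rot: [3.142, 0.002, -0.129]
contact_force: [-5.5, -0.4, -0.2]
opening: 0.0221
grip_force: 30.0
```

```bash
python3 - <<'E'
from h import *
s,W=wrist(); D=robot.read_camera('side'); print(s['tool_pos'],s['contact_force'],s['torque'])
cv2.imwrite('pics/w5.png',np.vstack([cv2.resize(np.ascontiguousarray(W['pixels'][120:240,180:460,::-1]),(700,300),interpolation=cv2.INTER_CUBIC),cv2.resize(np.ascontiguousarray(D['pixels'][150:270,240:520,::-1]),(700,300),interpolation=cv2.INTER_CUBIC)]))
E
```

```text
[ 0.55929107 -0.09738361  0.20053979] [-5.49398124 -0.42992085 -0.22645154] [0.03645691 0.9085695  0.08374587]
```

View pics/w5.png

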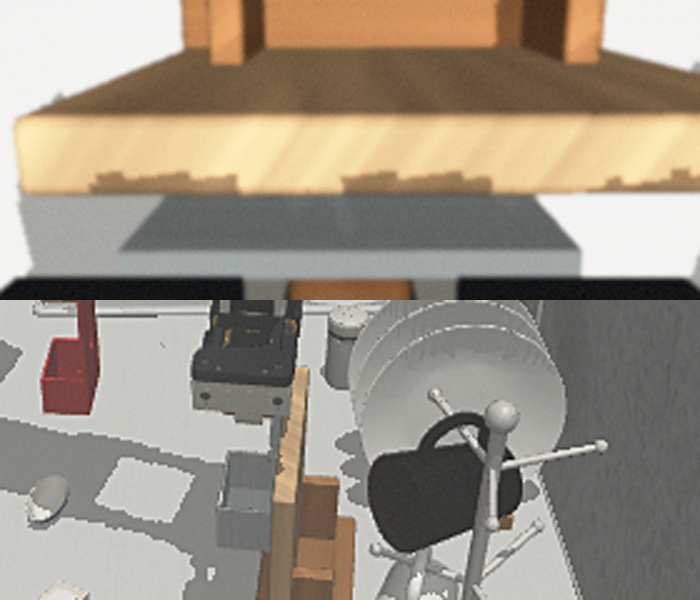

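The wrist and side views show the plate against the board with no gap from a caught head. Contact came 32 mm into the travel, as expected for a flat fit. Next I ease off slightly and slide down, watching the force.

Emit:
carry_out([
  [[-0.0003,0,0.002],0,0],
  [[0,0,0.002],0,0],
  [[0,0,0.002],0,0],
  [[0,0,0.002],0,0],
  [[0,0,0.002],0,0],
  [[0,0,0],0,0],
], newtons=40)

```text
time: 13.02
tool_pos: [0.5592, -0.0973, 0.1902]
tool_rot: [-3.141, 0.001, -0.129]
contact_force: [-4.9, 0.4, -1.6]
opening: 0.0214
grip_force: 40.0
```

Emit:
carry_out([
  [[0,0,0.0015],0,0],
  [[0,0,0.0015],0,0],
  [[0,0,0.0015],0,0],
  [[0,0,0],0,0],
])

```text
time: 13.52
tool_pos: [0.5592, -0.0973, 0.1863]
tool_rot: [-3.142, 0.001, -0.129]
contact_force: [-6.6, 1.4, 1.6]
opening: 0.022
grip_force: 40.0
```

Emit:
carry_out([
  [[0,0,0.0015],0,0],
  [[0,0,0.0015],0,0],
  [[0,0,0],0,0],
])

```text
time: 13.9
tool_pos: [0.5592, -0.0973, 0.1836]
tool_rot: [3.142, 0.001, -0.129]
contact_force: [-8.2, 1.5, 3.5]
opening: 0.0218
grip_force: 40.0
```

Emit:
carry_out([
  [[0,0,0.0015],0,0],
  [[0,0,0.0015],0,0],
  [[0,0,0],0,0],
])

```text
time: 14.28
tool_pos: [0.5592, -0.0973, 0.1807]
tool_rot: [3.141, 0.001, -0.129]
contact_force: [-8.5, 0.9, 2.2]
opening: 0.0218
grip_force: 40.0
```

Emit:
carry_out([
  [[0,0,0.0015],0,0],
  [[0,0,0.0015],0,0],
  [[0,0,0],0,0],
])

```text
time: 14.65
tool_pos: [0.5592, -0.0974, 0.1778]
tool_rot: [3.141, 0.001, -0.129]
contact_force: [-8.8, 0.9, 4.5]
opening: 0.0216
grip_force: 40.0
```

Emit:
carry_out([
  [[-0.0003,0,0.0015],0,0],
  [[0,0,0.0015],0,0],
  [[0,0,0],0,0],
])

```text
time: 15.02
tool_pos: [0.5592, -0.0974, 0.1748]
tool_rot: [3.141, -0.0, -0.129]
contact_force: [-8.2, 0.7, 5.0]
opening: 0.022
grip_force: 40.0
```

Emit:
carry_out([
  [[0,0,0.001],0,0],
  [[0,0,0.001],0,0],
  [[0,0,0],0,0],
])

```text
time: 15.4
tool_pos: [0.5591, -0.0973, 0.1729]
tool_rot: [3.141, -0.0, -0.129]
contact_force: [-8.1, 1.3, 5.4]
opening: 0.0218
grip_force: 40.0
```

Emit:
carry_out([
  [[0,0,0.0008],0,0],
  [[0,0,0],0,0],
])

```text
time: 15.65
tool_pos: [0.5591, -0.0974, 0.1722]
tool_rot: [3.141, -0.0, -0.129]
contact_force: [-8.2, 0.7, 5.5]
opening: 0.0217
grip_force: 40.0
```

Emit:
carry_out([
  [[0,0,0.0008],0,0],
  [[0,0,0],0,0],
])

```text
time: 15.9
tool_pos: [0.5591, -0.0974, 0.1714]
tool_rot: [3.141, -0.0, -0.129]
contact_force: [-7.8, 1.8, 5.5]
opening: 0.0217
grip_force: 40.0
```

Emit:
carry_out([
  [[0,0,0.0006],0,0],
  [[0,0,0],0,0],
])

```text
time: 16.15
tool_pos: [0.5592, -0.0974, 0.1708]
tool_rot: [3.141, -0.0, -0.129]
contact_force: [-8.4, 1.5, 5.3]
opening: 0.0217
grip_force: 40.0
```

Emit:
carry_out([
  [[0,0,0.0006],0,0],
  [[0,0,0],0,0],
])

```text
time: 16.4
tool_pos: [0.5591, -0.0974, 0.1705]
tool_rot: [3.141, -0.0, -0.129]
contact_force: [-9.9, 1.4, 7.2]
opening: 0.0218
grip_force: 40.0
```

Emit:
carry_out([
  [[0,0,0.0006],0,0],
  [[0,0,0],0,0],
])

```text
time: 16.65
tool_pos: [0.5592, -0.0974, 0.1704]
tool_rot: [3.141, -0.001, -0.129]
contact_force: [-11.0, 1.4, 10.9]
opening: 0.0218
grip_force: 40.0
```

Emit:
carry_out([
  [[0,0,0.0006],0,0],
  [[0,0,0],0,0],
])

```text
time: 16.9
tool_pos: [0.5592, -0.0974, 0.1703]
tool_rot: [3.141, -0.001, -0.129]
contact_force: [-11.1, 2.0, 14.1]
opening: 0.0219
grip_force: 40.0
```

Hard stop felt at full slot travel (30 mm). I relax the push, open the fingers and back away upward.

Emit:
carry_out([
  [[-0.0003,0,-0.001],0,0],
  [[0,0,-0.0006],0,0],
  [[0,0,0],0,0.35],
  [[0,0,0],0,0.5],
  [[0,0,0],0,0.5],
  [[0,0,0],0,0.5],
])

```text
time: 17.65
tool_pos: [0.5594, -0.0974, 0.1697]
tool_rot: [3.141, -0.0, -0.129]
contact_force: [-0.4, 0.4, 0.5]
opening: 0.0459
grip_force: 0.0
```

Emit:
carry_out([
  [[0,0,-0.01],0,0.5],
  [[0,0,-0.03],0,0.5],
  [[0,0,-0.04],0,0.5],
  [[-0.03,0,-0.03],0,0.5],
  [[-0.05,0,0],0,0.5],
  [[0,0,0],0,0.5],
])

```text
time: 18.4
tool_pos: [0.4772, -0.0863, 0.2808]
tool_rot: [3.141, 0.0, -0.129]
contact_force: [0.4, 0.3, -0.3]
opening: 0.0458
grip_force: 0.0
```

```bash
python3 - <<'E'
from h import *
s,W=wrist(); S=robot.read_camera('scene');D=robot.read_camera('side'); print(s['tool_pos'],s['contact_force'])
z=lambda p,r,c:cv2.resize(np.ascontiguousarray(p['pixels'][r:r+130,c:c+170,::-1]),(390,298),interpolation=cv2.INTER_CUBIC)
w=cv2.resize(np.ascontiguousarray(W['pixels'][:,:,::-1]),(780,488))[:290]
cv2.imwrite('pics/fin.png',np.vstack([np.hstack([z(S,130,240),z(D,170,270)]),w]))
for t in('salt_mid','vase_mid'):
    a=robot.tip_of(S,t);b=robot.tip_of(D,t)
    print(t,a and a[0]['at'],b and b[0]['at'])
E
```

```text
[ 0.47717769 -0.08633215  0.28075484] [ 0.44121883  0.30608499 -0.26467072]
salt_mid [225.9, 257.1] [379.2, 164.4]
vase_mid [358.6, 187.2] [334.0, 305.5]
```

View pics/fin.png

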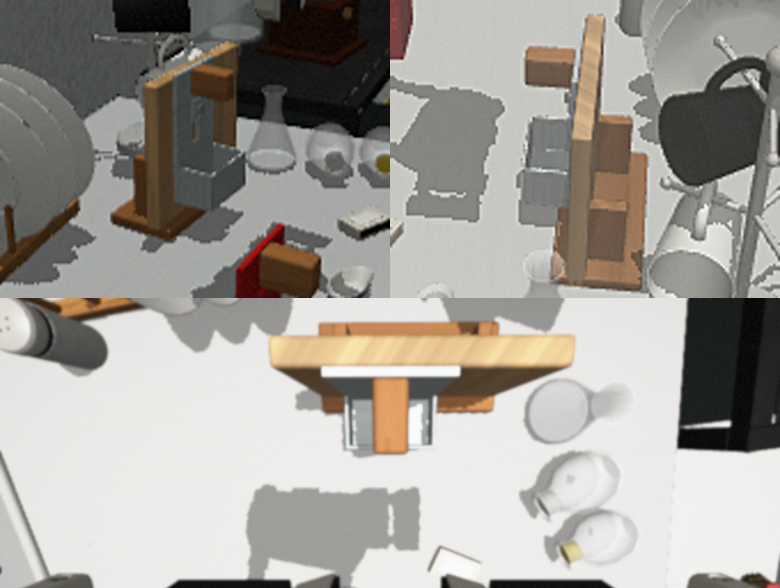

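The final views show the holder hanging flat and level on the board (wrist plate edge from (322,372) to (460,371)). The screw is at the top of the slot, the shaker and flask are undisturbed, and the gripper is clear.

```bash
python3 -c "
from cell import robot
print(robot.hand_in())"
```

```text
the job is handed in; nothing more can be done
None
```

The metal holder hangs level and flat on the board with the screw fully home; I let go, left the shaker and flask where they stood, and handed in the job at about 18 s of the 64 s allowed.

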